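Work a seized drift out of its bolster block

TASK

Swing the yellow keeper well off the red-handled drift, then work the seized drift up out of the dark bolster block by twisting its handle back and forth while you pull; a straight pull only lifts the block, which has to stay down in its grey frame. Then hang the drift upright by its collar in the green rack, shank between the two rails, and let go without dropping it, leaving the blue-headed drift where it hangs.

Things in the scene. Friction and masses are not known exactly. Their poses are not given: they have to be found in the camera images.
- keeper (a joint): yellow keeper, a flat bar 18 mm wide, 72 to 80 mm above the bench, turning about an upright post of the frame and lying over the edge of the drift's collar. 0 = closed, growing as it swings clockwise seen from above, away from the drift, to a stop at 1.7 rad; 1 rad or more is well clear. Stiff hinge (0.12 N m, 1 N at the knob), stays where left; pushed by its knob
- keeper_knob (a point): middle of the keeper's black upright knob, 18 mm across, 36 mm tall (80 to 116 mm above the bench, this point 98 mm), 147 mm from the keeper's pivot
- frame: grey locating frame fixed to the bench, 112 mm square, with a rim 24 mm high that keeps the block from turning or sliding (3 mm play); origin on the bench under the block's centre. The keeper's pivot stands at (26, -66) mm in its x, y axes; closed, the keeper runs from there along the frame's +y, and it swings open towards its +x
- block: loose dark steel bolster block, 80 x 80 x 50 mm, 2.4 kg, in the frame; origin at the centre of its underside, 8 mm above the bench. Its centre hole grips the drift's shank by dry friction: 35 to 50 N pulled straight (more than its weight), but while the drift is turned (0.3 to 0.6 N m) it slides up with under 20 N, some 3 mm for each 0.7 rad, either way, and stays there. Free after 35 mm
- drift: the seized T-handled drift, steel, 0.4 kg; origin at the centre of the underside of its collar (48 mm across, 10 mm thick), which rests on the block's top at the start. z runs up the shank, y along its red handle bar. Shank 22 mm across with a round end 41 mm below the collar's underside; neck 22 mm across between collar and bar
- drift_bar (a point): centre of the drift's red cross bar (90 mm long along the drift's y, 16 x 16 mm in section), 60 mm above the collar's underside: the place to grip
- rack: green hanging rack fixed to the bench, base 110 x 200 mm; two steel rails along its y axis, 14 mm wide and tall, their tops 90 mm above the bench, with a 32 mm gap between them (16 mm either side of the rack's centre line x = 0). Origin on the bench under its centre. The open part of the gap lies between the end posts, y = -86 to 86 mm
- rack_free (a point): middle of the free stretch of the gap, at the height of the rail tops, 40 mm along +y from the rack's centre; a collar hung there has its underside at this height
- other: blue-headed drift already hanging in the rack, 62 mm from the rack's centre towards its -y; origin at its collar's underside (48 mm across), blue round head 32 mm across, top 65 mm above the collar's underside. To be left alone

How it is judged:
On the way, in this order (a step that is already met when the one before it is completed fails the run):
1. the keeper is swung well off the drift (past 0.7 rad) (value of joint keeper above 0.7 rad), for 0.2 s.
2. the drift is out of the block (collar more than 45 mm above its place) with the block down in its frame (z of drift in the frame of block above 0.095 m and height (world z) of block below 0.014 m), for 0.1 s.
At the end, for the whole second after the job is handed in: The drift hangs at rest, upright within 0.2 rad, between the rack's rails: collar underside -5 to +6 mm from the rail tops, within 12 mm of the gap's centre line. Keeper past 0.7 rad; block in its frame within 8 mm of its start; blue-headed drift within 20 mm of its start (z of drift in the frame of rack between 0.085 and 0.096 m and x of drift in the frame of rack between -0.012 and 0.012 m and y of drift in the frame of rack between -0.086 and 0.086 m and angle between each of drift, other's own z axis and vertical below 0.2 rad and linear speed of drift below 0.02 m/s and angular speed of drift below 0.2 rad/s and value of joint keeper above 0.7 rad and distance of block from where it was at the start of the episode below 0.008 m and angle between block's own z axis and vertical below 0.06 rad and distance of other from where it was at the start of the episode below 0.02 m); the robot touches nothing.
It fails at once if the block is lifted or tipped in its frame (raised more than 10 mm or tilted more than 0.15 rad) (height (world z) of block above 0.018 m or angle between block's own z axis and vertical above 0.15 rad).
It fails at once if the blue-headed drift is knocked out of its place (moved more than 30 mm or tipped more than 0.35 rad) (distance of other from where it was at the start of the episode above 0.03 m or angle between other's own z axis and vertical above 0.35 rad).
It fails at once if the freed drift is dropped (let go with its collar more than 20 mm above the rails) (contact force between the fingers and drift below 0.05 N and height (world z) of drift above 0.112 m).
It also fails if it takes over 72 s, if anything falls off the work surface, if the arm or the gripper's body presses on something with over 40 N, if the wrist force passes 120 N, or if a joint passes its speed limit or range.

ROBOT

A 6-joint arm with a two-finger parallel gripper is mounted at the origin on the work surface. World frame = base frame: x ahead of the robot, y to its left, z up, the work surface at z = 0. Lengths are in m, angles in rad, forces in N, time in s.
With the tool pointing down it reaches from about 0.25 to 0.775 m from the base axis. Payload 4 kg.
Tool frame: the origin (TCP) lies at the very end of the fingers, on their centre line; the grasp point (between the pads) lies 19 mm behind it; z points along the fingers, y is the line along which they close (so a half turn about z gives the same grasp; the last joint's range is limited). The gripper opens to 94 mm and grips with 3 to 60 N. Pads are 16 mm wide; open, the fingers measure 119 mm over their backs; the gripper's body (75 mm by 177 mm) begins 78 mm behind the grasp point.
Start: joints at [1.007, 0.087, 1.371, -0, 1.684, -0.103], TCP at [0.245, 0.493, 0.206] pointing down, gripper open.
Joint ranges: [-3.1, 3.1], [-0.76, 2.03], [0.27, 2.55], [-1.08, 4.22], [0.17, 2.65], [-2.57, 2.57]. Speed limits (rad/s): [2.79, 2.79, 3.14, 3.14, 3.14, 3.14].

INTERFACE

Orientations are given as [roll, pitch, yaw] about the fixed x, y, z axes, in that order (R = Rz(yaw) Ry(pitch) Rx(roll)).
In Python, from bench import robot, vision gives the robot as it stands.
- The arm moves only by the shell command python3 -m crank 'ROWS'. ROWS is JSON, a list of rows, each a list of 3 entries, a list of its own where there are three numbers: the closure, from 0 (fully open) to 1 (shut), then the shift along the tool's x, y, z in m, then the turn, a rotation vector about the tool's x, y, z in degrees. A call has 1 to 8 rows; each row shifts and turns the commanded pose from where the row before left it, along the tool's axes as they then stand; what a row does not reach is not made up. A row lasts 1/10 s, in which the tool goes at most 50 mm and 8.59 degrees, less where a joint would pass 70% of its speed; a pose out of reach is approached as far as the arm can. A call with a gripper value outside its range is refused whole. The fingers move at their own pace and stop on an object; the grip force is fixed at half the most. Time passes only in rows, so rows that do not move let the fingers close. It gives the time, the measured TCP pose, the force, the opening and the grip force at its end, in the units of the state.
- robot.get_obs(): the state, without advancing time (a new reading comes with each control period).
- vision.snapshot(name): name is "scene" or "side" or "wrist"; returns a dict with "color" (480x640x3 uint8, red, green, blue), "z_map" (480x640 float32, m along the optical axis (not along the pixel's ray), 0 where there is no reading), "fx", "fy", "cx", "cy" (pixels), "R" (3x3) and "t" (3): a world point X has camera coordinates R X + t. Camera axes: x right, y down, z forward; pixel columns grow to the right and rows downward; lengths in m; the calibration is good to about 2 mm. The wrist camera is an equidistant fisheye: a pixel r from the principal point sees the ray r / f radians off the axis. A picture is of the moment at which its call begins.
- robot.close_job(): hands the job in; it is judged then, once.
The state is a dict: "time": time; "joint_positions": joint angles; "qvel": joint speeds; "joint_torque": joint torques, N m; "tool_pos": TCP position; "ee_rot": TCP orientation; "wrist_force": force on the tool from outside, world axes, zero at the start; "wrist_torque": the same for the moment, N m; "width": finger opening in m; "finger_force": force on a finger pad.
Only numpy, scipy, OpenCV 4.12 (cv2) and the standard library are available. Lean on these libraries where they do the work, as an engineer would, in place of code of your own. Each camera call takes 0.05 s, during which the arm holds its last target. There are 200 camera calls.

## Working session

There is one attempt and no reset: what is moved stays moved. The work goes in short steps, Python scripts to look and compute and a shell command to move; the robot and the scene stay as the last step left them, time stands still between calls to the robot, and variables do not carry over. Pictures are saved under pics/ and viewed, at most 10 in all, crops included, and the job is handed in when it is done.

```bash
mkdir -p pics; cat > h.py <<'E'
import numpy as np, cv2
from bench import robot, vision
def cloud(s):
    v,u=np.mgrid[0:480,0:640]; z=s["z_map"]
    p=np.stack([(u-s["cx"])/s["fx"]*z,(v-s["cy"])/s["fy"]*z,z],-1)
    w=(p-np.array(s["t"]))@np.array(s["R"])
    w[z==0]=np.nan
    return w
E
python3 - <<'E'
from h import *
im=[]
for n in("scene","side"):
    s=vision.snapshot(n); np.save(n+".npy",s,allow_pickle=True); cv2.imwrite(f"pics/{n}0.png",s["color"][...,::-1])
    print(n,np.round(-np.array(s["R"]).T@s["t"],3),s["fx"])
o=robot.get_obs(); print(o["tool_pos"],o["ee_rot"],o["time"])
E
```

```text
scene [ 0.902 -0.282  0.689] 478.99520665136924
side [ 0.221 -0.604  0.485] 460.6847279193712
[0.2442979  0.4922189  0.20443755] [-3.13965549e+00 -2.05076096e-04  2.68082463e+00] 0.1
```

View pics/scene0.png

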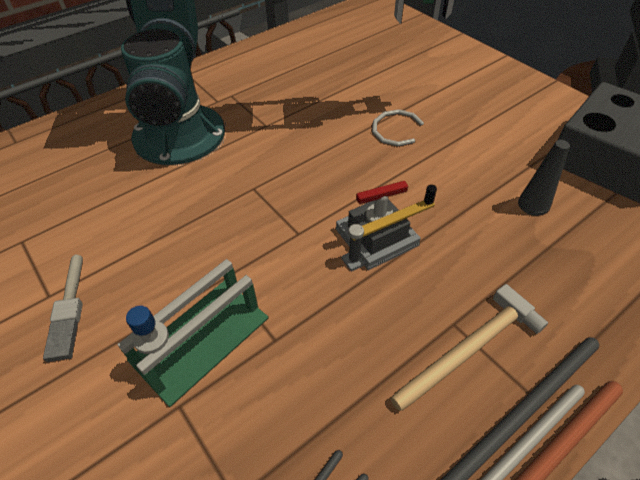

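View pics/side0.png

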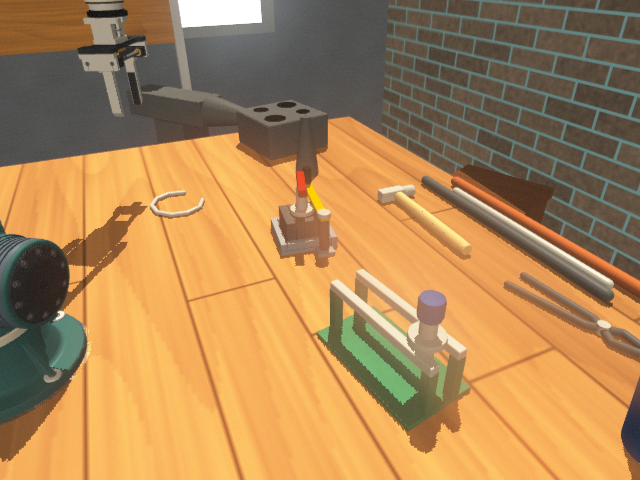

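Scene view: keeper runs from its pivot (356,235) to the black knob (431,193), with the red bar around (382,192). The rack's rails run from (145,360) to (240,275), and the blue head is at (140,320). Next I measure these with masks and depth.

```bash
python3 - <<'E'
from h import *
def line(n,p):
    c=p[:,:2].mean(0); d=np.linalg.svd(p[:,:2]-c,full_matrices=False)[2][0]; t=(p[:,:2]-c)@d
    a,b=np.percentile(t,[1,99]); print(n,len(p),"ends",np.round(c+a*d,4),np.round(c+b*d,4),"mid",np.round(c+d*(a+b)/2,4),"ang",round(np.degrees(np.arctan2(d[1],d[0])),1),"z",np.round(np.percentile(p[:,2],[5,50,95]),3))
for n in("scene","side"):
    s=np.load(n+".npy",allow_pickle=True).item(); w=cloud(s); print(n)
    H=cv2.cvtColor(s["color"],cv2.COLOR_RGB2HSV); h,S,V=[H[...,i].astype(int) for i in range(3)]
    x,y,z=w[...,0],w[...,1],w[...,2]; work=(x>.2)&(x<.8)&(abs(y)<.45)
    red=((h<6)|(h>174))&(S>180)&work&(z>.1)&(z<.14)
    yel=(h>20)&(h<33)&(S>150)&work&(z>.06)&(z<.1)
    blu=(h>100)&(h<130)&(S>100)&work&(z>.1)&(z<.18)
    grn=(h>50)&(h<90)&(S>80)&work&(z<.02)
    for k,m in(("red",red),("redtop",red&(z>.123)),("yel",yel&(z>.076)),("blue",blu),("green base",grn)):
        if m.sum()>5: line(k,w[m])
    # rails top
    g=w[grn][:,:2]; 
    if len(g): print("green rect",cv2.minAreaRect(g.astype(np.float32)))
    dist=np.min([np.hypot(x-a,y-b) for a,b in [w[grn][:,:2].mean(0)]],0)
    m=(S<70)&(dist<.14)&(abs(z-.09)<.003)
    if m.sum()>5:
        print("railtop rect",cv2.minAreaRect(w[m][:,:2].astype(np.float32)),w[m][:,:2].mean(0))
    yc=w[yel][:,:2].mean(0)
    m=(V<70)&(np.hypot(x-yc[0],y-yc[1])<.12)&(z>.085)&(z<.122)
    if m.sum()>3: print("knob",np.round(w[m].mean(0),4),m.sum(), "top",np.round(w[m&(z>.112)].mean(0),4))
    m=(np.hypot(x-yc[0],y-yc[1])<.14)&(S<90)&(z>.015)&(z<.03)
    if m.sum()>20: print("frame rim",cv2.minAreaRect(w[m][:,:2].astype(np.float32)))
E
```

```text
scene
red 509 ends [0.527  0.1836] [0.4989 0.1021] mid [0.513  0.1429] ang -109.0 z [0.117 0.125 0.127]
redtop 364 ends [0.5254 0.1843] [0.4976 0.1031] mid [0.5115 0.1437] ang -108.9 z [0.123 0.125 0.127]
yel 112 ends [0.556  0.2246] [0.5336 0.0936] mid [0.5448 0.1591] ang -99.7 z [0.076 0.079 0.082]
blue 611 ends [0.5602 0.2136] [ 0.5063 -0.2921] mid [ 0.5333 -0.0393] ang -96.1 z [0.132 0.153 0.156]
green base 5226 ends [ 0.4808 -0.1236] [ 0.5342 -0.3084] mid [ 0.5075 -0.216 ] ang -73.9 z [0.006 0.008 0.01 ]
green rect ((0.5179968476295471, 0.047754913568496704), (0.7459297180175781, 0.15434563159942627), 84.47761535644531)
railtop rect ((0.49196720123291016, -0.21701908111572266), (0.06199919804930687, 0.19964157044887543), 9.905390739440918) [ 0.49549673 -0.2156798 ]
knob [0.5362 0.1781 0.1074] 319 top [0.5294 0.1666 0.1165]
frame rim ((0.5096731781959534, 0.13529649376869202), (0.13179579377174377, 0.11300131678581238), 81.61170959472656)
side
red 78 ends [0.5223 0.1817] [0.4971 0.1107] mid [0.5097 0.1462] ang -109.6 z [0.124 0.125 0.126]
redtop 78 ends [0.5223 0.1817] [0.4971 0.1107] mid [0.5097 0.1462] ang -109.6 z [0.124 0.125 0.126]
yel 189 ends [0.5505 0.2058] [0.5286 0.101 ] mid [0.5396 0.1534] ang -101.8 z [0.078 0.079 0.08 ]
green base 1947 ends [ 0.4521 -0.1264] [ 0.4808 -0.2877] mid [ 0.4665 -0.207 ] ang -79.9 z [0.006 0.007 0.008]
green rect ((0.46992355585098267, -0.2066378891468048), (0.07124095410108566, 0.17164121568202972), 9.042393684387207)
railtop rect ((0.4898587465286255, -0.21814310550689697), (0.059837233275175095, 0.19727793335914612), 9.789721488952637) [ 0.48564558 -0.2106951 ]
frame rim ((0.5082293748855591, 0.14336946606636047), (0.11288747936487198, 0.11095201224088669), 82.15116882324219)
```

```bash
cat >> h.py <<'E'
from scipy.spatial.transform import Rotation as Ro
def ray(s,u,v,z):
    R=np.array(s["R"]); c=-R.T@s["t"]; d=R.T@[(u-s["cx"])/s["fx"],(v-s["cy"])/s["fy"],1]
    return c+d*(z-c[2])/d[2]
def togo(pos,yaw=None,src=None):
    "tool-axis shift (mm) and turn (deg) from measured pose to TCP pos, tool down with tool-y heading yaw deg (mod 180)"
    o=robot.get_obs(); R=Ro.from_euler("xyz",o["ee_rot"])
    d=R.inv().apply(np.array(pos)-o["tool_pos"])*1000
    y=R.apply([0,1,0]); h=np.degrees(np.arctan2(y[1],y[0]))
    t=0 if yaw is None else -(((yaw-h)+90)%180-90)
    print("tcp",np.round(o["tool_pos"],4),"y-heading",round(h,1),"tilt",np.round(R.apply([0,0,1]),3),"q6",round(o["joint_positions"][5],2),"t",round(o["time"],2),"| shift mm",np.round(d,1),"turn z",round(t,1),"F",np.round(o["wrist_force"],1),"w",round(o["width"],4))
E
python3 - <<'E'
from h import *
s=np.load("scene.npy",allow_pickle=True).item(); c=s["color"].astype(int)
m=np.zeros((480,640),bool); m[178:212,418:444]=1; m&=(c.max(2)<60)
v,u=np.nonzero(m); print(u.min(),u.max(),v.min(),v.max(),m.sum()); k=ray(s,u.mean(),v.mean(),.098); print("knob",k)
th=np.radians(-9); pv=np.array([.5088,.143])+np.array([[np.cos(th),-np.sin(th)],[np.sin(th),np.cos(th)]])@[.026,-.066]
print("pivot",pv,"dist",np.hypot(*(k[:2]-pv)),"heading",np.degrees(np.arctan2(*(k[:2]-pv)[::-1])))
togo([.518,.225,.15],81)
E
```

```text
424 435 185 204 169
knob [0.55162431 0.22111049 0.098     ]
pivot [0.52415522 0.07374527] dist 0.1499034984291551 heading 79.44116238674044
tcp [0.2443 0.4922 0.2044] y-heading 63.6 tilt [-0.001 -0.002 -1.   ] q6 -0.1 t 0.1 | shift mm [-364.  -117.5   54.6] turn z -17.4 F [0.5 0.9 0. ] w 0.0942
```

```bash
python3 -m crank '[[1,[-0.046,-0.015,0.007],[0,0,0]],[1,[-0.046,-0.015,0.007],[0,0,0]],[1,[-0.046,-0.015,0.007],[0,0,0]],[1,[-0.046,-0.015,0.007],[0,0,0]],[1,[-0.046,-0.015,0.007],[0,0,0]],[1,[-0.046,-0.015,0.007],[0,0,0]],[1,[-0.045,-0.014,0.007],[0,0,0]],[1,[-0.044,-0.013,0.006],[0,0,0]]]'; python3 -m crank '[[1,[0,0,0],[0,0,-8]],[1,[0,0,0],[0,0,-8]],[1,[0,0,0],[0,0,0]],[1,[0,0,0],[0,0,0]],[1,[0,0,0],[0,0,0]]]'; python3 - <<'E'
from h import *
togo([.517,.227,.09],80)
s=vision.snapshot("scene");cv2.imwrite("pics/a.png",cv2.resize(s["color"][120:290,280:500,::-1],None,fx=3,fy=3))
E
```

```text
time: 0.9
tool_pos: [0.5203, 0.2237, 0.1496]
ee_rot: [-3.141, -0.001, 2.68]
wrist_force: [0.2, 0.5, -0.7]
width: 0.0335
finger_force: 0.0
time: 1.4
tool_pos: [0.5192, 0.2258, 0.1504]
ee_rot: [-3.142, -0.0, 2.959]
wrist_force: [0.5, 0.1, 0.4]
width: 0.0003
finger_force: 0.0
tcp [0.5192 0.2258 0.1504] y-heading 79.5 tilt [-0.  0. -1.] q6 -1.08 t 1.4 | shift mm [ 2.3  0.7 60.4] turn z -0.5 F [0.5 0.1 0.4] w 0.0003
```

View pics/a.png

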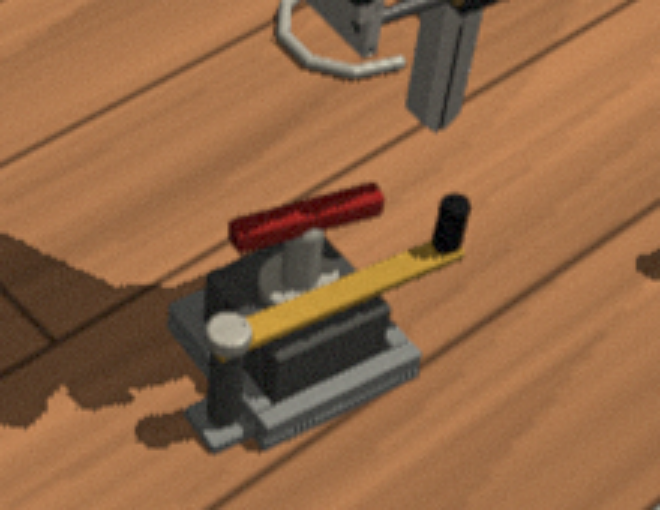

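```bash
python3 -m crank '[[1,[0,0,0.03],[0,0,-4]],[1,[0,0,0.028],[0,0,-3]],[1,[-0.005,0,0],[0,0,0]],[1,[-0.008,0,0],[0,0,0]],[1,[-0.019,0,0],[0,0,7.5]],[1,[-0.019,0,0],[0,0,7.5]],[1,[-0.019,0,0],[0,0,7.5]]]'; python3 - <<'E'
from h import *
togo([.524,.074,.09],80)
E
```

```text
time: 2.15
tool_pos: [0.5901, 0.2145, 0.095]
ee_rot: [3.139, 0.002, 2.683]
wrist_force: [-1.4, -0.3, 0.9]
width: 0.0002
finger_force: 0.5
tcp [0.5901 0.2145 0.095 ] y-heading 63.7 tilt [ 0.003  0.001 -1.   ] q6 -0.85 t 2.15 | shift mm [  -2.8 -155.3    4.6] turn z -16.3 F [-1.4 -0.3  0.9] w 0.0002
```

```bash
python3 -m crank '[[1,[-0.019,-0.001,0],[0,0,7.5]],[1,[-0.019,-0.001,0],[0,0,7.5]],[1,[-0.019,-0.001,0],[0,0,7.5]],[1,[-0.019,-0.001,0],[0,0,7.5]],[1,[-0.019,-0.001,0],[0,0,7.5]],[1,[-0.019,-0.001,0],[0,0,7.5]],[1,[-0.019,0,0],[0,0,7.5]]]'; python3 -m crank '[[1,[0.01,0,0],[0,0,0]],[1,[0.015,0,-0.01],[0,0,0]],[1,[0,0,-0.04],[0,0,0]],[1,[0,0,-0.04],[0,0,0]]]'; python3 - <<'E'
from h import *
togo([.5097,.1445,.16],-19)
s=vision.snapshot("scene");cv2.imwrite("pics/b.png",cv2.resize(s["color"][120:290,280:500,::-1],None,fx=3,fy=3))
w=cloud(s);H=cv2.cvtColor(s["color"],cv2.COLOR_RGB2HSV)
m=(H[...,0]>20)&(H[...,0]<33)&(H[...,1]>150)&(abs(w[...,2]-.08)<.004)&(abs(w[...,1])<.3)&(w[...,0]<.8)
p=w[m][:,:2]; c=p.mean(0); print(len(p),"far",p[np.argmax(p[:,0])],"keeper heading",np.degrees(np.arctan2(c[1]-.074,c[0]-.524)))
m=((H[...,0]<6)|(H[...,0]>174))&(H[...,1]>180)&(abs(w[...,2]-.125)<.003)&(w[...,0]<.8)&(w[...,1]<.3)
print(cv2.minAreaRect(w[m][:,:2].astype(np.float32)))
E
```

```text
time: 2.85
tool_pos: [0.6718, 0.1138, 0.0952]
ee_rot: [3.137, -0.0, 1.767]
wrist_force: [-0.9, 0.3, -0.0]
width: 0.0004
finger_force: 0.5
time: 3.25
tool_pos: [0.6631, 0.1412, 0.1838]
ee_rot: [-3.14, -0.001, 1.777]
wrist_force: [0.4, -0.0, -0.2]
width: 0.0005
finger_force: 0.0
tcp [0.6631 0.1412 0.1838] y-heading 11.8 tilt [-0.002  0.001 -1.   ] q6 -0.08 t 3.25 | shift mm [  34.7 -149.5   24. ] turn z 30.8 F [ 0.4 -0.  -0.2] w 0.0005
269 far [0.68081276 0.08281438] keeper heading 5.210827345475416
((0.5109571218490601, 0.14450663328170776), (0.08797811716794968, 0.0179583877325058), 70.87816619873047)
```

View pics/b.png

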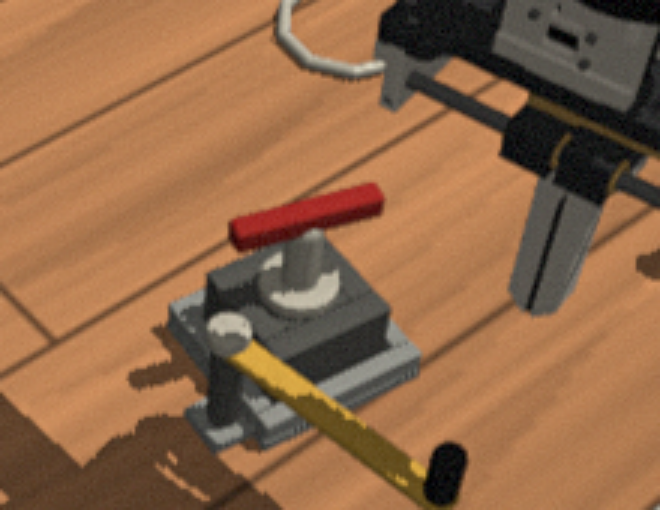

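Keeper is fully off the drift (swung to about the picture's lower right, knob at (445,470)), and the bar centre is at (0.5105, 0.1447). I move above the bar.

```bash
python3 -m crank '[[0,[0.009,-0.037,0],[0,0,0]],[0,[0.009,-0.037,0],[0,0,0]],[0,[0.009,-0.037,0],[0,0,0]],[0,[0.008,-0.037,0],[0,0,0]],[0,[0,0,0],[0,0,7.7]],[0,[0,0,0],[0,0,7.7]],[0,[0,0,0],[0,0,7.7]],[0,[0,0,0],[0,0,7.7]]]'; python3 -m crank '[[0,[0,0,0],[0,0,0]],[0,[0,0,0],[0,0,0]]]'; python3 - <<'E'
from h import *
togo([.5105,.1447,.099],-19)
E
```

```text
time: 4.1
tool_pos: [0.5121, 0.145, 0.1846]
ee_rot: [3.139, -0.002, 1.234]
wrist_force: [0.1, -0.3, 0.3]
width: 0.061
finger_force: 0.0
time: 4.3
tool_pos: [0.5123, 0.1442, 0.1837]
ee_rot: [3.14, -0.001, 1.241]
wrist_force: [0.3, 0.7, 0.7]
width: 0.0769
finger_force: 0.0
tcp [0.5123 0.1442 0.1837] y-heading -18.9 tilt [ 0.002  0.001 -1.   ] q6 0.5 t 4.3 | shift mm [-0.2 -2.  84.7] turn z 0.1 F [0.3 0.7 0.7] w 0.0769
```

```bash
python3 -m crank '[[0,[0,-0.002,0.04],[0,0,0]],[0,[0,0,0.03],[0,0,0]],[0,[0,0,0.014],[0,0,0]],[0,[0,0,0],[0,0,0]]]'; python3 -m crank '[[1,[0,0,0],[0,0,0]],[1,[0,0,0],[0,0,0]],[1,[0,0,0],[0,0,0]],[1,[0,0,0],[0,0,0]],[1,[0,0,0],[0,0,0]],[1,[0,0,0],[0,0,0]],[1,[0,0,0],[0,0,0]],[1,[0,0,0],[0,0,0]]]'; python3 -m crank '[[1,[0,0,0],[0,0,0]],[1,[0,0,0],[0,0,0]]]'; python3 - <<'E'
from h import *
togo([.5105,.1447,.099],-19)
E
```

```text
time: 4.7
tool_pos: [0.5088, 0.1436, 0.0963]
ee_rot: [-3.137, 0.002, 1.237]
wrist_force: [0.3, -0.1, -0.0]
width: 0.094
finger_force: 0.0
time: 5.5
tool_pos: [0.5104, 0.1435, 0.0985]
ee_rot: [-3.142, -0.0, 1.236]
wrist_force: [0.0, -0.2, -0.2]
width: 0.0332
finger_force: 0.0
time: 5.7
tool_pos: [0.509, 0.144, 0.0984]
ee_rot: [-3.138, 0.0, 1.236]
wrist_force: [-4.5, 1.9, 2.8]
width: 0.0211
finger_force: 30.0
tcp [0.509  0.144  0.0984] y-heading -19.2 tilt [-0.003  0.001 -1.   ] q6 0.5 t 5.7 | shift mm [ 1.2  1.2 -0.6] turn z -0.2 F [-4.5  1.9  2.8] w 0.0211
```

```bash
python3 -m crank '[[1,[0,0,0],[0,0,0]],[1,[0,0,0],[0,0,0]]]'; python3 -m crank '[[1,[0,0,0],[0,0,8]],[1,[0,0,0],[0,0,8]],[1,[0,0,0],[0,0,8]]]'; python3 - <<'E'
from h import *
togo([.5105,.1447,.099],-19); print(robot.get_obs()["wrist_torque"])
s=vision.snapshot("side");cv2.imwrite("pics/c.png",cv2.resize(s["color"][100:280,220:420,::-1],None,fx=3,fy=3))
E
```

```text
time: 5.9
tool_pos: [0.509, 0.1439, 0.0984]
ee_rot: [-3.139, 0.0, 1.236]
wrist_force: [-4.9, 1.0, 2.8]
width: 0.0207
finger_force: 30.0
time: 6.2
tool_pos: [0.5083, 0.1433, 0.0984]
ee_rot: [-3.139, 0.004, 0.813]
wrist_force: [-5.9, 0.1, 4.6]
width: 0.021
finger_force: 31.8
tcp [0.5083 0.1433 0.0984] y-heading -43.4 tilt [-0.005 -0.001 -1.   ] q6 0.93 t 6.2 | shift mm [ 2.5  0.6 -0.6] turn z -24.4 F [-5.9  0.1  4.6] w 0.021
[-0.00705204  1.51794883  0.66342404]
```

View pics/c.png

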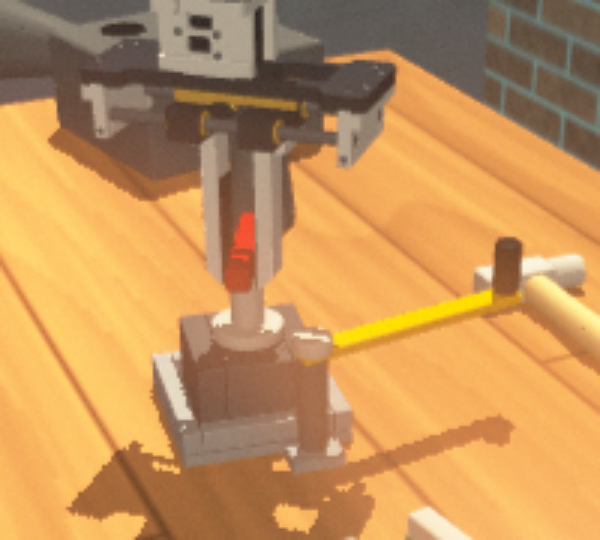

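```bash
python3 -m crank '[[1,[0,0,-0.001],[0,0,-8]],[1,[0,0,-0.0006],[0,0,-8]],[1,[0,0,-0.0006],[0,0,-8]],[1,[0,0,-0.0006],[0,0,-8]],[1,[0,0,-0.0006],[0,0,-8]],[1,[0,0,-0.0006],[0,0,-8]]]'; python3 - <<'E'
from h import *
togo([.5105,.1447,.099],-19); print(robot.get_obs()["wrist_torque"])
E
```

```text
time: 6.85
tool_pos: [0.5101, 0.1413, 0.0988]
ee_rot: [-3.139, 0.004, 1.658]
wrist_force: [3.8, -4.4, -12.7]
width: 0.0211
finger_force: 30.0
tcp [0.5101 0.1413 0.0988] y-heading 5.0 tilt [-0.002 -0.005 -1.   ] q6 0.08 t 6.85 | shift mm [ 3.3  0.7 -0.2] turn z 24.0 F [  3.8  -4.4 -12.7] w 0.0211
[-0.90858401 -0.73737948 -0.35768333]
```

```bash
python3 -m crank '[[1,[0,0,-0.0006],[0,0,8]],[1,[0,0,-0.0006],[0,0,8]],[1,[0,0,-0.0006],[0,0,8]],[1,[0,0,-0.0006],[0,0,8]],[1,[0,0,-0.0006],[0,0,8]],[1,[0,0,-0.0006],[0,0,8]]]'; python3 - <<'E'
from h import *
def red(n):
    s=vision.snapshot(n); w=cloud(s);H=cv2.cvtColor(s["color"],cv2.COLOR_RGB2HSV)
    m=((H[...,0]<6)|(H[...,0]>174))&(H[...,1]>170)&(w[...,2]>.1)&(w[...,2]<.2)&(abs(w[...,0]-.51)<.06)&(abs(w[...,1]-.144)<.06)
    p=w[m]; t=p[:,2]>np.percentile(p[:,2],95)-.004
    print(n,"red n",m.sum(),"top z",np.percentile(p[:,2],[50,95]).round(4),cv2.minAreaRect(p[t][:,:2].astype(np.float32)))
togo([.5105,.1447,.099],-19); print(robot.get_obs()["wrist_torque"])
red("scene");red("side")
E
```

```text
time: 7.45
tool_pos: [0.5065, 0.1425, 0.1]
ee_rot: [-3.135, 0.01, 0.813]
wrist_force: [-2.0, 0.6, -14.7]
width: 0.0207
finger_force: 30.0
tcp [0.5065 0.1425 0.1   ] y-heading -43.4 tilt [-0.011 -0.003 -1.   ] q6 0.93 t 7.45 | shift mm [4.3 1.4 0.9] turn z -24.4 F [ -2.    0.6 -14.7] w 0.0207
[-0.05198996  0.47595525  0.54919552]
scene red n 165 top z [0.1209 0.1276] ((0.513289213180542, 0.1436922699213028), (0.08657491207122803, 0.01498889084905386), 43.99092102050781)
side red n 35 top z [0.1261 0.1271] ((0.5097949504852295, 0.1460656225681305), (0.047605130821466446, 0.009814659133553505), 63.68198776245117)
```

```bash
python3 -m crank '[[1,[0,0,-0.001],[0,0,-8]],[1,[0,0,-0.0008],[0,0,-8]],[1,[0,0,-0.0007],[0,0,-8]],[1,[0,0,-0.0007],[0,0,-8]],[1,[0,0,-0.0007],[0,0,-8]],[1,[0,0,-0.0007],[0,0,-8]],[1,[0,0,-0.0006],[0,0,-8]],[1,[0,0,-0.0006],[0,0,-8]]]';  python3 -m crank '[[1,[0,0,-0.0006],[0,0,8]],[1,[0,0,-0.0006],[0,0,8]],[1,[0,0,-0.0006],[0,0,8]],[1,[0,0,-0.0006],[0,0,8]],[1,[0,0,-0.0006],[0,0,8]],[1,[0,0,-0.0006],[0,0,8]],[1,[0,0,-0.0006],[0,0,8]],[1,[0,0,-0.0006],[0,0,8]]]';python3 - <<'E'
from h import *
togo([.5105,.1447,.099],-19)
E
```

```text
time: 8.35
tool_pos: [0.5094, 0.1411, 0.1049]
ee_rot: [-3.135, 0.003, 1.94]
wrist_force: [6.5, -1.2, -28.1]
width: 0.021
finger_force: 31.1
time: 9.15
tool_pos: [0.505, 0.1418, 0.1088]
ee_rot: [-3.133, 0.014, 0.815]
wrist_force: [-2.5, -0.8, -24.6]
width: 0.0207
finger_force: 31.4
tcp [0.505  0.1418 0.1088] y-heading -43.3 tilt [-0.016 -0.004 -1.   ] q6 0.92 t 9.15 | shift mm [6.  2.1 9.7] turn z -24.3 F [ -2.5  -0.8 -24.6] w 0.0207
```

```bash
cat >> h.py <<'E'
def block():
    "height of block top & collar top, median depth of grey points on block top ring"
    for n in("scene","side"):
        s=vision.snapshot(n); w=cloud(s); th=np.radians(-9); d=w[...,:2]-[.5088,.143]
        a=d[...,0]*np.cos(th)+d[...,1]*np.sin(th); b=-d[...,0]*np.sin(th)+d[...,1]*np.cos(th)
        m=(abs(a)<.036)&(abs(b)<.036)&(np.hypot(a,b)>.03)&(abs(w[...,2]-.062)<.016)
        r=(np.hypot(a,b)<.02)&(np.hypot(a,b)>.013)&(w[...,2]>.06)&(w[...,2]<.13)
        print(n,"block top",m.sum(),np.percentile(w[m][:,2],[25,50,75]).round(4),"collar",np.percentile(w[r][:,2],[25,50,75]).round(4))
E
python3 - <<'E'
from h import *
block()
s=np.load("scene.npy",allow_pickle=True).item()
vision.snapshot=lambda n:np.load(n+".npy",allow_pickle=True).item()
print("start:");block()
E
```

```text
scene block top 448 [0.0579 0.059  0.0599] collar [0.0767 0.0778 0.0999]
side block top 252 [0.056  0.0574 0.0583] collar [0.0753 0.0768 0.1161]
start:
scene block top 348 [0.057  0.0577 0.0586] collar [0.0679 0.1112 0.124 ]
side block top 197 [0.0561 0.0567 0.0575] collar [0.0661 0.0667 0.12  ]
```

```bash
python3 -m crank '[[1,[0,0,0.0005],[0,0,-8]],[1,[0,0,-0.0003],[0,0,-8]],[1,[0,0,-0.0004],[0,0,-8]],[1,[0,0,-0.0005],[0,0,-8]],[1,[0,0,-0.0005],[0,0,-8]],[1,[0,0,-0.0005],[0,0,-8]],[1,[0,0,-0.0005],[0,0,-8]],[1,[0,0,-0.0005],[0,0,-8]]]';  python3 -m crank '[[1,[0,0,-0.0005],[0,0,8]],[1,[0,0,-0.0005],[0,0,8]],[1,[0,0,-0.0005],[0,0,8]],[1,[0,0,-0.0005],[0,0,8]],[1,[0,0,-0.0005],[0,0,8]],[1,[0,0,-0.0005],[0,0,8]],[1,[0,0,-0.0005],[0,0,8]],[1,[0,0,-0.0005],[0,0,8]]]';python3 - <<'E'
from h import *
togo([.5105,.1447,.099],-19);block()
E
```

```text
time: 10.05
tool_pos: [0.5098, 0.1402, 0.1137]
ee_rot: [-3.135, 0.005, 1.941]
wrist_force: [4.6, -4.4, -24.7]
width: 0.0192
finger_force: 32.1
time: 10.85
tool_pos: [0.5055, 0.142, 0.1174]
ee_rot: [-3.134, 0.013, 0.816]
wrist_force: [-5.1, -1.1, -21.3]
width: 0.0173
finger_force: 31.2
tcp [0.5055 0.142  0.1174] y-heading -43.2 tilt [-0.014 -0.004 -1.   ] q6 0.92 t 10.85 | shift mm [ 5.6  1.9 18.3] turn z -24.2 F [ -5.1  -1.1 -21.3] w 0.0173
scene block top 479 [0.058  0.0592 0.0603] collar [0.084  0.0863 0.1101]
side block top 278 [0.0554 0.0576 0.0586] collar [0.0811 0.0835 0.0858]
```

```bash
python3 - <<'E'
from h import *
togo([.5105,.1447,.099],-19)
for n in("scene","side"):
    s=vision.snapshot(n); w=cloud(s);H=cv2.cvtColor(s["color"],cv2.COLOR_RGB2HSV)
    m=((H[...,0]<6)|(H[...,0]>174))&(H[...,1]>170)&(w[...,2]>.1)&(w[...,2]<.2)&(abs(w[...,0]-.51)<.06)&(abs(w[...,1]-.144)<.06)
    p=w[m]; q=p[p[:,2]>np.percentile(p[:,2],95)-.004]; print(n,np.percentile(p[:,2],[5,50,95]).round(4),cv2.minAreaRect(q[:,:2].astype(np.float32)))
    x0,y0,x1,y1=(270,90,470,270) if n=="scene" else (220,90,420,270)
    c=cv2.resize(s["color"][y0:y1,x0:x1,::-1],None,fx=2,fy=2); im=c if n=="scene" else np.hstack([im,c])
cv2.imwrite("pics/d.png",im)
E
```

```text
tcp [0.5063 0.142  0.1179] y-heading -43.0 tilt [-0.012 -0.004 -1.   ] q6 0.92 t 10.95 | shift mm [ 5.1  1.4 18.8] turn z -24.0 F [ -3.3  -2.5 -22.9] w 0.0163
scene [0.13   0.1381 0.1431] ((0.5203664302825928, 0.1480845808982849), (0.08613134175539017, 0.013182374648749828), 54.64727020263672)
side [0.1386 0.1434 0.146 ] ((0.5052090287208557, 0.1367936134338379), (0.03838645666837692, 0.008914079517126083), 60.561729431152344)
```

View pics/d.png

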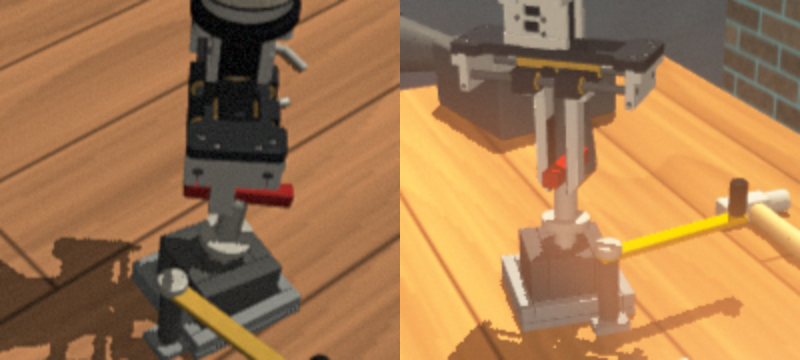

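Bar is still well gripped (left pic (240,195); right (565,170)), drift upright, block seated. Continuing.

```bash
python3 -m crank '[[1,[0,0,-0.0003],[0,0,-8]],[1,[0,0,-0.0004],[0,0,-8]],[1,[0,0,-0.0005],[0,0,-8]],[1,[0,0,-0.0005],[0,0,-8]],[1,[0,0,-0.0005],[0,0,-8]],[1,[0,0,-0.0005],[0,0,-8]],[1,[0,0,-0.0005],[0,0,-8]],[1,[0,0,-0.0005],[0,0,-8]]]';  python3 -m crank '[[1,[0,0,-0.0003],[0,0,8]],[1,[0,0,-0.0004],[0,0,8]],[1,[0,0,-0.0005],[0,0,8]],[1,[0,0,-0.0005],[0,0,8]],[1,[0,0,-0.0005],[0,0,8]],[1,[0,0,-0.0005],[0,0,8]],[1,[0,0,-0.0005],[0,0,8]],[1,[0,0,-0.0005],[0,0,8]]]';python3 - <<'E'
from h import *
togo([.5105,.1447,.099],-19);block()
E
```

```text
time: 11.85
tool_pos: [0.5119, 0.142, 0.125]
ee_rot: [3.14, 0.003, 1.942]
wrist_force: [2.0, -3.1, -27.6]
width: 0.016
finger_force: 32.4
time: 12.65
tool_pos: [0.5085, 0.1433, 0.1298]
ee_rot: [-3.138, 0.004, 0.815]
wrist_force: [-5.1, -1.2, -14.9]
width: 0.016
finger_force: 31.6
tcp [0.5085 0.1433 0.1298] y-heading -43.3 tilt [-0.005 -0.    -1.   ] q6 0.92 t 12.65 | shift mm [ 2.5  0.6 30.8] turn z -24.3 F [ -5.1  -1.2 -14.9] w 0.016
scene block top 451 [0.0567 0.0576 0.0584] collar [0.0958 0.0981 0.1082]
side block top 269 [0.0555 0.0564 0.0569] collar [0.0937 0.0964 0.0983]
```

```bash
python3 -m crank '[[1,[0,0,-0.0005],[0,0,-8]],[1,[0,0,-0.0006],[0,0,-8]],[1,[0,0,-0.0006],[0,0,-8]],[1,[0,0,-0.0006],[0,0,-8]],[1,[0,0,-0.0006],[0,0,-8]],[1,[0,0,-0.0006],[0,0,-8]],[1,[0,0,-0.0006],[0,0,-8]],[1,[0,0,-0.0006],[0,0,-8]]]';  python3 -m crank '[[1,[0,0,-0.0005],[0,0,8]],[1,[0,0,-0.0006],[0,0,8]],[1,[0,0,-0.0006],[0,0,8]],[1,[0,0,-0.0006],[0,0,8]],[1,[0,0,-0.0006],[0,0,8]],[1,[0,0,-0.0006],[0,0,8]],[1,[0,0,-0.0006],[0,0,8]],[1,[0,0,-0.0006],[0,0,8]]]';python3 - <<'E'
from h import *
togo([.5105,.1447,.099],-19);block()
E
```

```text
time: 13.55
tool_pos: [0.5155, 0.1446, 0.1418]
ee_rot: [3.126, 0.003, 1.943]
wrist_force: [-1.0, 0.2, -4.5]
width: 0.0155
finger_force: 30.5
time: 14.35
tool_pos: [0.5154, 0.1446, 0.1465]
ee_rot: [3.133, -0.013, 0.815]
wrist_force: [0.2, 0.9, -4.5]
width: 0.0158
finger_force: 30.5
tcp [0.5154 0.1446 0.1465] y-heading -43.3 tilt [ 0.015  0.003 -1.   ] q6 0.92 t 14.35 | shift mm [-3.9 -4.  47.4] turn z -24.3 F [ 0.2  0.9 -4.5] w 0.0158
scene block top 483 [0.0568 0.0576 0.0584] collar [0.0847 0.1129 0.1155]
side block top 265 [0.0557 0.0565 0.057 ] collar [0.0936 0.1121 0.1146]
```

```bash
python3 -m crank '[[1,[0,0,-0.01],[0,0,0]],[1,[0,0,-0.015],[0,0,0]],[1,[0,0,-0.02],[0,0,0]],[1,[0,0,-0.02],[0,0,0]],[1,[0,0,-0.02],[0,0,0]],[1,[0,0,0],[0,0,0]],[1,[0,0,0],[0,0,0]]]'; python3 - <<'E'
from h import *
togo([.484,-.178,.23],9.8);block()
for n in("scene","side"):
    s=vision.snapshot(n); R=np.array(s["R"]); o=robot.get_obs()
    pc=R@o["tool_pos"]+s["t"]; u=int(s["fx"]*pc[0]/pc[2]+s["cx"]); v=int(s["fy"]*pc[1]/pc[2]+s["cy"])
    print(n,u,v); y0=max(0,v-80); x0=max(0,u-100)
    c=cv2.resize(s["color"][y0:y0+180,x0:x0+200,::-1],None,fx=2,fy=2); im=c if n=="scene" else np.hstack([im,c])
cv2.imwrite("pics/e.png",im)
E
```

```text
time: 15.15
tool_pos: [0.5111, 0.1436, 0.2267]
ee_rot: [3.14, -0.003, 0.818]
wrist_force: [-0.4, 0.1, -5.5]
width: 0.0162
finger_force: 30.6
tcp [0.5111 0.1436 0.2267] y-heading -43.1 tilt [ 0.003  0.001 -1.   ] q6 0.92 t 15.15 | shift mm [-253.2  200.1   -3.6] turn z -52.9 F [-0.4  0.1 -5.5] w 0.0162Traceback (most recent call last):
  File "<stdin>", line 2, in <module>
  File "h.py", line 27, in block
    print(n,"block top",m.sum(),np.percentile(w[m][:,2],[25,50,75]).round(4),"collar",np.percentile(w[r][:,2],[25,50,75]).round(4))
                                                                                      ~~~~~~~~~~~~~^^^^^^^^^^^^^^^^^^^^^^
    return _quantile_unchecked(
        a, q, axis, out, overwrite_input, method, keepdims, weights)
    return _ureduce(a,
                    func=_quantile_ureduce_func,
    ...<5 lines>...
                    overwrite_input=overwrite_input,
                    method=method)
    r = func(a, **kwargs)
    result = _quantile(arr,
                       quantiles=q,
    ...<2 lines>...
                       out=out,
                       weights=wgt)
    slices_having_nans = np.isnan(arr[-1, ...])
                                  ~~~^^^^^^^^^
IndexError: index -1 is out of bounds for axis 0 with size 0
```

```bash
python3 -m crank '[[1,[-0.0315,0.025,0],[0,0,0]],[1,[-0.0315,0.025,0],[0,0,0]],[1,[-0.0315,0.025,0],[0,0,0]],[1,[-0.0315,0.025,0],[0,0,0]],[1,[-0.0315,0.025,0],[0,0,0]],[1,[-0.0315,0.025,0],[0,0,0]],[1,[-0.0315,0.025,0],[0,0,0]],[1,[-0.0315,0.025,0],[0,0,0]]]'; python3 -m crank '[[1,[0,0,0],[0,0,-7.5]],[1,[0,0,0],[0,0,-7.5]],[1,[0,0,0],[0,0,-7.5]],[1,[0,0,0],[0,0,-7.5]],[1,[0,0,0],[0,0,-7.5]],[1,[0,0,0],[0,0,-7.5]],[1,[0,0,0],[0,0,-7.5]],[1,[0,0,0],[0,0,0]]]'; python3 -m crank '[[1,[0,0,0],[0,0,0]],[1,[0,0,0],[0,0,0]],[1,[0,0,0],[0,0,0]]]'; python3 - <<'E'
from h import *
togo([.484,-.178,.23],9.8)
for n in("scene","side"):
    s=vision.snapshot(n); R=np.array(s["R"]); o=robot.get_obs(); w=cloud(s); x,y,z=w[...,0],w[...,1],w[...,2]
    pc=R@o["tool_pos"]+s["t"]; u=int(s["fx"]*pc[0]/pc[2]+s["cx"]); v=int(s["fy"]*pc[1]/pc[2]+s["cy"])
    y0=max(0,v-50); x0=max(0,u-100)
    c=cv2.resize(s["color"][y0:y0+180,x0:x0+200,::-1],None,fx=2,fy=2); im=c if n=="scene" else np.hstack([im,c])
    H=cv2.cvtColor(s["color"],cv2.COLOR_RGB2HSV); near=np.hypot(x-o["tool_pos"][0],y-o["tool_pos"][1])<.03
    zu=o["tool_pos"][2]-.0405
    for k,a,b in(("shank",zu-.038,zu-.004),("collar",zu-.001,zu+.012),("neck",zu+.014,zu+.035)):
        m=near&(z>a)&(z<b)&(H[...,1]<90)
        if m.sum()>5:
            p=w[m]; cam=-R.T@s["t"]; vd=p.mean(0)[:2]-cam[:2]; vd/=np.hypot(*vd); pr=np.array([-vd[1],vd[0]])
            t=p[:,:2]@pr; l,h=np.percentile(t,[2,98]); tt=o["tool_pos"][:2]@pr
            print(n,k,m.sum(),"lateral centre - tcp mm",round(((l+h)/2-tt)*1e3,1),"width",round((h-l)*1e3,1),"pr",pr.round(2),"z",np.percentile(p[:,2],[2,98]).round(4))
cv2.imwrite("pics/e.png",im)
E
```

```text
time: 16.0
tool_pos: [0.4827, -0.1784, 0.2236]
ee_rot: [-3.139, 0.0, 0.817]
wrist_force: [1.2, 0.1, -4.0]
width: 0.0155
finger_force: 31.9
time: 16.8
tool_pos: [0.4831, -0.1769, 0.2236]
ee_rot: [-3.14, -0.002, 1.733]
wrist_force: [0.3, -0.3, -4.7]
width: 0.0159
finger_force: 30.8
time: 17.1
tool_pos: [0.4836, -0.1771, 0.2249]
ee_rot: [-3.141, -0.0, 1.732]
wrist_force: [-0.6, 0.2, -4.1]
width: 0.0161
finger_force: 30.8
tcp [ 0.4836 -0.1771  0.2249] y-heading 9.2 tilt [-0.  0. -1.] q6 -0.62 t 17.1 | shift mm [-1.   0.3 -5.1] turn z -0.6 F [-0.6  0.2 -4.1] w 0.0161
scene shank 125 lateral centre - tcp mm -4.1 width 18.3 pr [-0.25 -0.97] z [0.1499 0.1688]
scene collar 557 lateral centre - tcp mm -7.7 width 40.7 pr [-0.26 -0.97] z [0.1849 0.1958]
scene neck 172 lateral centre - tcp mm -10.9 width 21.4 pr [-0.27 -0.96] z [0.1992 0.2189]
side collar 81 lateral centre - tcp mm 2.3 width 36.5 pr [-0.84  0.54] z [0.1881 0.1936]
side neck 10 lateral centre - tcp mm 7.8 width 6.5 pr [-0.86  0.51] z [0.2091 0.2189]
```

View pics/e.png

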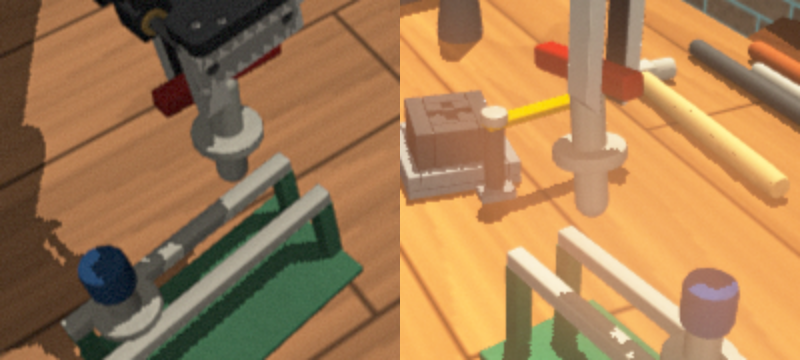

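```bash
python3 - <<'E'
from h import *
o=robot.get_obs(); c,ax=np.array([.491,-.2175]),np.radians(9.8)
A=[];b=[]
for n,(cu,cv) in (("scene",(228,131)),("side",(190,150))):
    s=vision.snapshot(n); R=np.array(s["R"]); pc=R@o["tool_pos"]+s["t"]; u=int(s["fx"]*pc[0]/pc[2]+s["cx"]); v=int(s["fy"]*pc[1]/pc[2]+s["cy"])
    pu,pv=max(0,u-100)+cu/2,max(0,v-50)+cv/2
    print(n,"collar ray at z=.19",ray(s,pu,pv,.19).round(4))
    C=-R.T@s["t"]; d=R.T@[(pu-s["cx"])/s["fx"],(pv-s["cy"])/s["fy"],1]; d/=np.linalg.norm(d); P=np.eye(3)-np.outer(d,d); A.append(P); b.append(P@C)
    w=cloud(s); q=w[...,:2]-c; xr=q[...,0]*np.cos(ax)+q[...,1]*np.sin(ax); yr=-q[...,0]*np.sin(ax)+q[...,1]*np.cos(ax)
    m=(abs(w[...,2]-.09)<.003)&(abs(xr)<.045)&(yr>0)&(yr<.09)
    h=xr[m]*1e3; print(" rails",[ (np.percentile(g,[2,98]).round(1)) for g in (h[h<0],h[h>0])], m.sum())
X=np.linalg.lstsq(np.vstack(A),np.hstack(b),rcond=None)[0]; q=X[:2]-c
print("collar centre",X.round(4),"rack x,y mm",(1e3*(q@[np.cos(ax),np.sin(ax)])).round(1),(1e3*(q@[-np.sin(ax),np.cos(ax)])).round(1))
E
```

```text
scene collar ray at z=.19 [ 0.4863 -0.1679  0.19  ]
 rails [array([-29., -15.]), array([17.5, 31. ])] 971
side collar ray at z=.19 [ 0.4799 -0.174   0.19  ]
 rails [array([-31.1, -17.2]), array([15. , 28.6])] 867
collar centre [ 0.4834 -0.1674  0.186 ] rack x,y mm 1.1 50.7
```

```bash
python3 -m crank '[[1,[-0.005,-0.001,0.01],[0,0,0]],[1,[0,0,0.02],[0,0,0]],[1,[0,0,0.015],[0,0,0]],[1,[0,0,0.01],[0,0,0]],[1,[0,0,0.01],[0,0,0]],[1,[0,0,0],[0,0,0]]]'; python3 - <<'E'
from h import *
togo([.4836,-.178,.13],9.8)
for n in("scene","side"):
    s=vision.snapshot(n); R=np.array(s["R"]); o=robot.get_obs()
    pc=R@o["tool_pos"]+s["t"]; u=int(s["fx"]*pc[0]/pc[2]+s["cx"]); v=int(s["fy"]*pc[1]/pc[2]+s["cy"])
    y0=max(0,v-50); x0=max(0,u-100)
    c=cv2.resize(s["color"][y0:y0+150,x0:x0+200,::-1],None,fx=2,fy=2); im=c if n=="scene" else np.hstack([im,c])
cv2.imwrite("pics/f.png",im)
E
```

```text
time: 17.9
tool_pos: [0.4826, -0.1818, 0.1582]
ee_rot: [-3.139, -0.002, 1.733]
wrist_force: [0.5, 0.3, -4.4]
width: 0.0156
finger_force: 30.8
tcp [ 0.4826 -0.1818  0.1582] y-heading 9.3 tilt [-0.003  0.002 -1.   ] q6 -0.63 t 17.9 | shift mm [ 3.5  1.7 28.2] turn z -0.5 F [ 0.5  0.3 -4.4] w 0.0156
```

View pics/f.png

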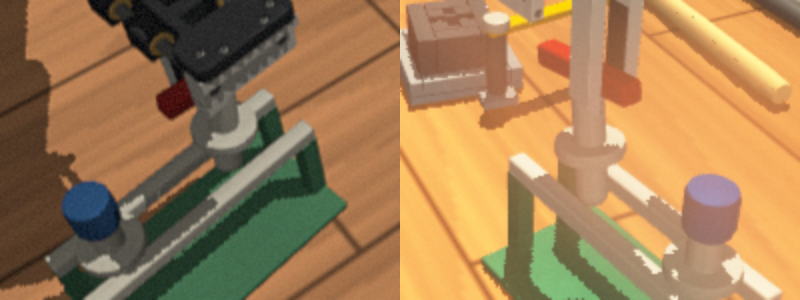

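The shank (left pic (230,155), right (592,185)) is between the rails with no contact force. I lower the remaining ~28 mm, watching the force.

```bash
python3 -m crank '[[1,[0,0,0.01],[0,0,0]],[1,[0,0,0.008],[0,0,0]],[1,[0,0,0.004],[0,0,0]],[1,[0,0,0],[0,0,0]]]'; python3 -m crank '[[1,[0,0,0.002],[0,0,0]],[1,[0,0,0.002],[0,0,0]],[1,[0,0,0],[0,0,0]]]';python3 - <<'E'
from h import *
togo([.4836,-.178,.13],9.8)
E
```

```text
time: 18.4
tool_pos: [0.4828, -0.1819, 0.1369]
ee_rot: [-3.14, -0.001, 1.733]
wrist_force: [-0.8, 0.5, -4.4]
width: 0.0158
finger_force: 30.8
time: 18.7
tool_pos: [0.4838, -0.1825, 0.1352]
ee_rot: [3.14, 0.001, 1.733]
wrist_force: [-0.3, 0.0, -1.0]
width: 0.0155
finger_force: 30.6
tcp [ 0.4838 -0.1825  0.1352] y-heading 9.3 tilt [ 0.001 -0.001 -1.   ] q6 -0.63 t 18.7 | shift mm [4.5 0.5 5.2] turn z -0.5 F [-0.3  0.  -1. ] w 0.0155
```

```bash
python3 -m crank '[[1,[0,0,0.002],[0,0,0]],[1,[0,0,0.001],[0,0,0]],[1,[0,0,0],[0,0,0]]]'; python3 - <<'E'
from h import *
togo([.4836,-.178,.13],9.8)
o=robot.get_obs(); c,ax=np.array([.491,-.2175]),np.radians(9.8)
for n in("scene","side"):
    s=vision.snapshot(n); w=cloud(s); H=cv2.cvtColor(s["color"],cv2.COLOR_RGB2HSV); q=w[...,:2]-c
    xr=q[...,0]*np.cos(ax)+q[...,1]*np.sin(ax); yr=-q[...,0]*np.sin(ax)+q[...,1]*np.cos(ax); z=w[...,2]
    m=(H[...,1]<90)&(abs(xr)<.03)&(abs(yr-.045)<.03)&(z>.095)&(z<.112)
    p=np.c_[xr[m],yr[m],z[m]]; t=p[p[:,2]>np.median(p[:,2])-.002]
    print(n,m.sum(),"collar top z",np.percentile(p[:,2],[10,50,90]).round(4),"slopes",np.linalg.lstsq(np.c_[t[:,:2],np.ones(len(t))],t[:,2],rcond=None)[0].round(3))
    red=((H[...,0]<6)|(H[...,0]>174))&(H[...,1]>150)&(z>.12)&(z<.18)&(abs(xr)<.07)&(abs(yr-.045)<.07)
    if red.sum()>9: print(" red z",np.percentile(z[red],[5,50,95]).round(4),"slope along y",np.polyfit(yr[red],z[red],1).round(3))
E
```

```text
time: 19.0
tool_pos: [0.4843, -0.1833, 0.1346]
ee_rot: [3.139, 0.004, 1.733]
wrist_force: [-2.3, -0.8, 7.9]
width: 0.0159
finger_force: 30.2
tcp [ 0.4843 -0.1833  0.1346] y-heading 9.3 tilt [ 0.004 -0.003 -1.   ] q6 -0.63 t 19.0 | shift mm [5.3 0.1 4.5] turn z -0.5 F [-2.3 -0.8  7.9] w 0.0159
scene 511 collar top z [0.0978 0.1014 0.1047] slopes [-0.034 -0.041  0.105]
 red z [0.154  0.1619 0.164 ] slope along y [0.025 0.16 ]
side 99 collar top z [0.0985 0.101  0.1026] slopes [-0.058 -0.102  0.106]
 red z [0.1527 0.1539 0.1559] slope along y [-0.123  0.164]
```

Collar is on the rails. Releasing, then retreating upward.

```bash
python3 -m crank '[[0,[0,0,0],[0,0,0]],[0,[0,0,0],[0,0,0]],[0,[0,0,0],[0,0,0]],[0,[0,0,0],[0,0,0]],[0,[0,0,0],[0,0,0]],[0,[0,0,0],[0,0,0]],[0,[0,0,0],[0,0,0]],[0,[0,0,0],[0,0,0]]]'; python3 -m crank '[[0,[0,0,-0.01],[0,0,0]],[0,[0,0,-0.03],[0,0,0]],[0,[0,0,-0.04],[0,0,0]],[0,[0,0,-0.04],[0,0,0]],[0,[0,0,-0.04],[0,0,0]],[0,[0,0,0],[0,0,0]],[0,[0,0,0],[0,0,0]],[0,[0,0,0],[0,0,0]]]'; python3 - <<'E'
from h import *
togo([.4836,-.178,.13],9.8)
s=vision.snapshot("scene");s2=vision.snapshot("side")
a=cv2.resize(s["color"][170:420,60:460,::-1],(400,250)); b=s2["color"][150:400,240:640,::-1]
cv2.imwrite("pics/g.png",np.hstack([a,b]))
E
```

```text
time: 19.9
tool_pos: [0.4835, -0.1822, 0.1311]
ee_rot: [-3.142, -0.0, 1.733]
wrist_force: [1.1, -1.0, 0.2]
width: 0.0765
finger_force: 0.0
time: 20.7
tool_pos: [0.483, -0.182, 0.2899]
ee_rot: [-3.14, -0.001, 1.733]
wrist_force: [-0.4, -0.6, -0.6]
width: 0.0939
finger_force: 0.0
tcp [ 0.483  -0.182   0.2899] y-heading 9.3 tilt [-0.002  0.001 -1.   ] q6 -0.63 t 20.7 | shift mm [  3.6   1.5 159.9] turn z -0.5 F [-0.4 -0.6 -0.6] w 0.0939
```

View pics/g.png

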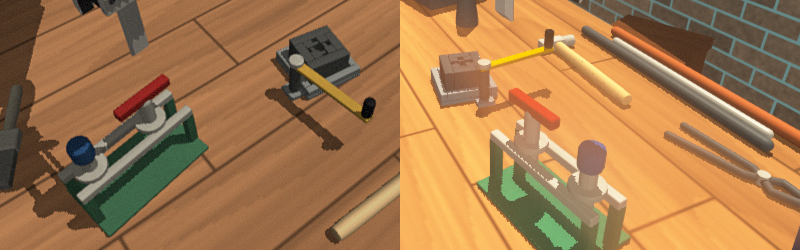

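The drift hangs upright in the rack at (148,115) in the left picture. The block is seated, the keeper is open, the blue drift is in place, and the robot is clear, so I hand in.

```bash
python3 -c "
from bench import robot; print(robot.close_job())"
```

```text
the job is handed in; nothing more can be done
None
```

The job is handed in at about 21 s of the 72 s limit, with no verdict returned; the last pictures show the keeper swung clear, the block down in its frame, the red-handled drift hanging upright in the rack, the blue-headed drift in its place, and the gripper clear above.

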